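# Pry a tight fixture plate up off its dowels

## Task

The drive-opening fixture is being changed over and its plate is stuck tight on its dowels. Swing the clamp strap right off the plate by its red T-handle, then lay the pry bar over the fulcrum block with its tip in the notch under the plate's edge and push the handle down to lever the plate up at least 6 mm. Leave the bar resting in the notch over the block, keep the block standing where it is, and do not disturb the other things on the bench.

Things in the scene. Friction and masses are not known exactly. Their poses are not given: they have to be found in the camera images.
- fixture: Steel fixture base bolted to the bench: blue foot 190 (x) x 262 (y) x 20 mm, dark bolster on it 150 mm wide, top at z = 56 mm. Origin on the bench under the fixture plate's centre; +y points from there out through the pry notch to the fulcrum block. Foot, bolster and plate all end at y = +95 mm on the pry side (plate x -75 to 75); the clamp's axis is at y = -131 mm.
- plate (a joint): Lift (m) of the aluminium fixture plate (2.4 kg, 150 x 190 x 22 mm, orange nest on top) straight up its two tight dowels: 0 seated on the bolster (underside 56 mm, top 78 mm above the bench), at most 0.022. It takes 50 to 65 N to move it up, and it stays where it is left. The clamp strap blocks it while it lies over the plate.
- notch (a point): Middle of the lip of the pry notch: the centre of the lip's lower outer edge, marked by a yellow line, 68 mm above the bench when seated; rises with the plate. The notch is open towards the block: 50 mm wide, 22 mm deep, 12 mm high from the bolster to the lip. The bar's tip goes in easily with the handle raised 5 to 10 degrees. Same axes as the fixture.
- clamp (a joint): Turn (rad) of the swing clamp, clockwise seen from above: at 0 its steel strap points to +y of the fixture and lies over the plate's rear edge, at 1.57 it points to +x of the fixture, clear of the plate; stop at 1.75. Starts at 0 to 0.3. Clear of the plate from 1.25. Stiff (0.1 N m), stays where it is left.
- clamp_handle (a point): Centre of the clamp's red T-handle, on the turning axis, 109 mm above the bench. The handle is 80 mm long, 14 wide and 22 high; this frame turns with it: y runs along the handle (and along the strap, from post to tip), x across it, z up. The strap below, 24 mm wide, reaches 70 mm from the axis; its top is 22 mm below this point.
- block: Fulcrum block standing loose on the bench in front of the notch, 0.45 kg: hardwood 70 (x) x 36 (y) x 52 mm high with a steel half-round of 8 mm radius along its x on top, so its crest is 60 mm above the bench. Origin at the centre of its underside; the crest lies along its x, 24 to 34 mm outside the plate's edge.
- bar: Straight pry bar, 230 mm, 0.4 kg, lying flat at first: yellow handle 26 wide, 24 high from x = -75 to +20 mm, steel cap 20 mm round to -85, shaft 14 wide, 10 thick to +115, flat chisel tip 18 wide, 5 thick to +145, all centred on one line 12 mm above the origin. Origin under the balance point, on the handle's underside; x points to the tip. Let go in the notch, its handle stays up by itself.
- bar_tip (a point): End of the bar's chisel tip, on its centre line (145 mm ahead of the bar's origin, 12 mm above its underside); same axes as the bar.
- bar_end (a point): Middle of the handle's upper face, 60 mm behind the bar's origin: the place to push down (10 to 20 N, 30 to 50 mm of travel).
- drive_a: Bystander: hard drive, 147 x 102 x 26 mm.
- drive_b: Bystander: hard drive, 147 x 102 x 26 mm.
- can: Bystander: open tin can, 100 mm wide, 110 mm high.
- yoke: Bystander: copper deflection coil, 110 mm wide, 70 mm high.
- board: Bystander: green circuit board, 160 x 110 mm, 25 mm high.
- screwdriver: Bystander: red screwdriver, 200 mm long.
- speaker: Bystander: loudspeaker, 100 mm wide, 46 mm high.
Things that resemble listed ones, but are neither listed nor needed, are in the scene too. Leave any purple look-alike of the bar alone.

How it is judged:
By the outcome, as a careful person would: the job done as asked, in the order asked, and still so for the second after the job is handed in, with the robot touching nothing.
It also fails if it takes over 69 s, if anything falls off the work surface, if the arm or the gripper's body presses on something with over 40 N, if the wrist force passes 120 N, or if a joint passes its speed limit or range.

## Robot

A 7-joint arm with a two-finger parallel gripper is mounted at the origin on the work surface. World frame = base frame: x ahead of the robot, y to its left, z up, the work surface at z = 0. Lengths are in m, angles in rad, forces in N, time in s.
With the tool pointing down it reaches from about 0.425 to 0.875 m from the base axis. Payload 8.4 kg.
Tool frame: the origin (TCP) lies at the very end of the fingers, on their centre line; the grasp point (between the pads) lies behind it (bot.hold_point_z is the z of the grasp point in the tool frame, in m); z points along the fingers, y is the line along which they close (so a half turn about z gives the same grasp; the last joint's range is limited). The gripper opens to 87 mm and grips with 3 to 60 N. Pads are 19 mm wide; open, the fingers measure 117 mm over their backs; the gripper's body (75 mm by 190 mm) begins 51 mm behind the grasp point.
Start: joints at [1.091, 0.333, 0.04, 1.465, -0.013, 1.343, -0.059], TCP at [0.242, -0.603, 0.223] pointing down, gripper open.
Joint ranges: [-2.58, 2.58], [-0.38, 2.09], [-1.3, 1.39], [0.25, 2.4], [-1.5, 4.64], [0.08, 2.09], [-2.65, 2.65]. Speed limits (rad/s): [2.22, 2.22, 2.79, 2.79, 3.14, 3.14, 3.14].

## Interface

Orientations are given as a rotation vector (axis times angle).
In Python, from plant import bot gives the robot as it stands. The module is installed in compiled form; this text tells all that it offers. Calls block until the motion is done:
- bot.move_pose(position, orientation): joint-space move of the TCP to a pose.
- bot.servo_line(position, orientation=None, feed=0.15, stop_force=None): straight line of the TCP; orientation=None keeps the orientation; feed is the mean speed in m/s. With stop_force (N) it stops when the force on the tool has changed by that much, and returns True; else False.
- bot.movej(angles): joint-space move.
- bot.set_gripper(opening, f_grip=None): finger opening in m; f_grip is the grip in N (None keeps the last); returns when the fingers have stopped.
- bot.hold(seconds).
- bot.solve_ik(position, orientation): joint angles nearest the present ones, or None.
- bot.snapshot(name): name is "side" or "top"; returns a dict with "image" (400x640x3 uint8, red, green, blue), "K" (3x3 intrinsics, pixels), "distortion" ([k1, k2, p1, p2, k3] as OpenCV has them; the pictures are not rectified), "xyz" and "rotation" of the camera in the world. Camera axes: x right, y up, looking along -z (the intrinsics and any distortion apply to the point x, -y, -z); pixel columns grow to the right and rows downward; lengths in m; the calibration is good to about 2 mm. A picture is of the moment at which its call begins. There is no depth.
A pose or a line that the arm cannot do raises bot.Unreachable and nothing moves.
- bot.close_job(): hands the job in; it is judged then, once.
Readings, each from a call of its own:
- bot.get_time_s(): time.
- bot.get_q(): joint angles.
- bot.get_qvel(): joint speeds.
- bot.get_tau(): joint torques, N m.
- bot.get_tool_pos(): TCP position.
- bot.get_eef_rot(): TCP orientation.
- bot.get_wrist_force(): force on the tool from outside, world axes, zero at the start.
- bot.get_moment(): the same for the moment, N m.
- bot.get_grip_width(): finger opening in m.
- bot.get_finger_force(): force on a finger pad.
Only numpy, scipy, OpenCV 4.12 (cv2) and the standard library are available. Lean on these libraries where they do the work, as an engineer would, in place of code of your own. Each camera call takes 0.05 s, during which the arm holds its last target. There are 200 camera calls.

## Working session

There is one attempt and no reset: what is moved stays moved. The work goes in short steps, each a Python script; the robot and the scene stay as the last script left them, time stands still between calls to the robot, and variables do not carry over. Pictures are saved under pics/ and viewed, at most 10 in all, crops included, and the job is handed in when it is done.

```bash
mkdir -p pics; cat > h.py <<'E'
import numpy as np, cv2
from plant import bot
from scipy.spatial.transform import Rotation as R
def snap(n,f=None):
    s=bot.snapshot(n)
    if f: cv2.imwrite('pics/'+f,s['image'][:,:,::-1])
    return s
def Rm(s):
    r=np.array(s['rotation'],float)
    return r if r.shape==(3,3) else R.from_rotvec(r).as_matrix()
def ray(s,px):
    p=cv2.undistortPoints(np.array(px,float).reshape(-1,1,2),np.array(s['K'],float),np.array(s['distortion'],float)).reshape(-1,2)
    d=np.c_[p[:,0],-p[:,1],-np.ones(len(p))]@Rm(s).T
    return np.array(s['xyz']),d
def onz(s,px,z):
    o,d=ray(s,px); return o+d*((z-o[2])/d[:,2])[:,None]
def proj(s,P):
    q=(np.atleast_2d(P)-np.array(s['xyz']))@Rm(s); q=q*[1,-1,-1]
    return cv2.projectPoints(q,np.zeros(3),np.zeros(3),np.array(s['K'],float),np.array(s['distortion'],float))[0].reshape(-1,2)
def down(yaw):  # tool z down, tool y closing axis at angle yaw from world x
    y=np.array([np.cos(yaw),np.sin(yaw),0]);z=np.array([0,0,-1.]);x=np.cross(y,z)
    return R.from_matrix(np.c_[x,y,z]).as_rotvec()
E
python3 - <<'E'
from h import *
for n in('top','side'):
    s=snap(n,n+'0.png'); print(n,s['xyz'],np.round(s['rotation'],3),np.round(s['K'],1),s['distortion'])
print(bot.hold_point_z,bot.get_eef_rot(),bot.get_time_s())
E
```

```text
top [0.44970797 0.06392575 1.30694736] [ 0.087 -0.081 -1.546] [[377.    0.  315.4]
 [  0.  377.  198.9]
 [  0.    0.    1. ]] [-0.058973  0.        0.        0.        0.      ]
side [0.33819888 0.90241982 0.73951822] [ 0.19  -1.254 -2.601] [[377.1   0.  318.4]
 [  0.  377.1 193. ]
 [  0.    0.    1. ]] [-0.05718794  0.          0.          0.          0.        ]
-0.0187 [-3.08343962e+00 -5.94220023e-01  5.87676425e-04] 0.1
```

View pics/top0.png

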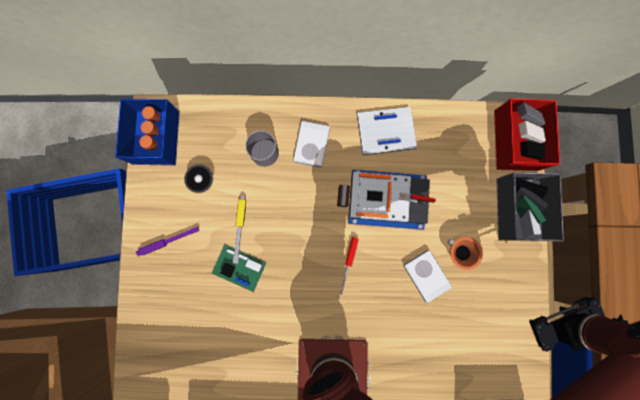

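View pics/side0.png

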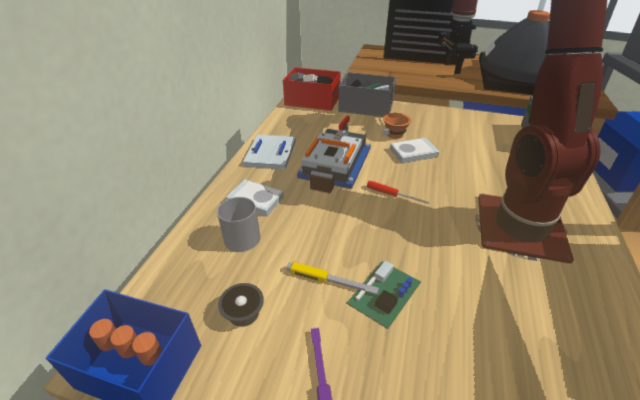

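Top view: the yellow bar is at (241,210) with its tip near (237,262) by the board. The purple look-alike is at (168,240), the block at (344,196), the plate at (385,196) and the red T-handle at (424,198). The side view shows the same, with the bar handle at (310,271) and its tip at about (377,290). The bar candidates are yellow (241,210), which matches the described yellow handle and steel shaft, and purple (168,240), which I'll leave alone. One enlarged crop will confirm this.

```bash
python3 - <<'E'
import cv2,numpy as np
t=cv2.imread('pics/top0.png');s=cv2.imread('pics/side0.png')
c=lambda i,x,y,w,h:cv2.resize(i[y:y+h,x:x+w],(400,300),interpolation=cv2.INTER_CUBIC)
cv2.imwrite('pics/crop1.png',np.vstack([np.hstack([c(t,190,190,120,90),c(t,330,155,120,90)]),np.hstack([c(s,280,240,160,120),c(s,280,105,120,90)])]))
E
```

```text
(no output)
```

View pics/crop1.png

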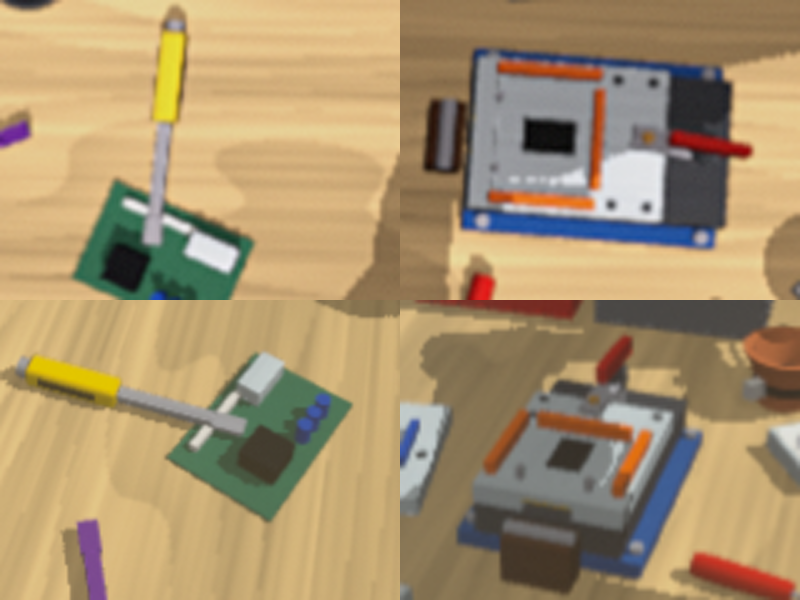

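The crop confirms the yellow bar is the right one, with its tip over the board edge. The plate, block and T-handle are also clear. In the side view the yellow lip line sits near (324,167). Next I measure all of them.

```bash
cat > meas.py <<'E'
from h import *
def mask(im,lo,hi,box):
    hsv=cv2.cvtColor(im,cv2.COLOR_RGB2HSV); m=cv2.inRange(hsv,lo,hi); o=np.zeros_like(m)
    x,y,w,h=box; o[y:y+h,x:x+w]=m[y:y+h,x:x+w]
    n,l,st,_=cv2.connectedComponentsWithStats(o)
    k=1+np.argmax(st[1:,4]); return (l==k).astype(np.uint8)
def pts(m): return np.argwhere(m)[:,::-1].astype(float)
def pca(P):
    c=P.mean(0);u,s,v=np.linalg.svd(P-c); t=(P-c)@v[0]; return c,v[0],np.ptp(t),np.ptp((P-c)@v[1])
def tri(s1,p1,s2,p2):
    o1,d1=ray(s1,p1);o2,d2=ray(s2,p2);d1=d1[0];d2=d2[0]
    t=np.linalg.lstsq(np.c_[d1,-d2],o2-o1,rcond=None)[0]
    a,b=o1+d1*t[0],o2+d2*t[1]; return (a+b)/2,np.linalg.norm(a-b)
YEL=((22,120,90),(35,255,255)); RED1=((0,190,80),(6,255,255)); BLU=((105,120,40),(120,255,255))
E
python3 - <<'E'
from meas import *
np.set_printoptions(precision=4,suppress=True)
T,S=snap('top'),snap('side')
my=mask(T['image'],*YEL,(220,185,40,50)); c,ax,l,w=pca(onz(T,pts(my),.018)[:,:2]); print('bar handle',c,ax,l,w)
ms=mask(S['image'],*YEL,(280,255,60,35)); print('tri handle',tri(T,pts(my).mean(0),S,pts(ms).mean(0)))
# steel shaft tip: grey low-sat
mt=mask(T['image'],(0,0,90),(180,60,215),(225,226,22,45)); P=pts(mt);print('shaft px',P[P[:,1].argmax()],P[P[:,1].argmin()],len(P)); 
b=P[P[:,1]>=P[:,1].max()-1].mean(0);print('tip top px',b,onz(T,[b],.012))
ms=mask(S['image'],(0,0,90),(180,60,215),(325,270,56,30)); P=pts(ms); e=P[P[:,0]>=P[:,0].max()-1].mean(0);print('tip side',e,len(P),onz(S,[e],.012),tri(T,b,S,e))
mb=mask(T['image'],*BLU,(340,160,100,75)); 
hsv=cv2.cvtColor(T['image'],cv2.COLOR_RGB2HSV);m=cv2.inRange(hsv,*BLU);o=np.zeros_like(m);o[164:232,345:435]=m[164:232,345:435]
h=cv2.convexHull(pts(o).astype(np.float32).reshape(-1,1,2)).reshape(-1,2)
W=onz(T,h,.02)[:,:2].astype(np.float32);r=cv2.minAreaRect(W);print('foot',r);print(cv2.boxPoints(r))
mr=mask(T['image'],*RED1,(400,185,45,25));c,ax,l,w=pca(onz(T,pts(mr),.12)[:,:2]);print('clamp',c,ax,l,w,pts(mr).mean(0))
mr2=mask(S['image'],*RED1,(330,110,30,30));print('tri clamp',tri(T,pts(mr).mean(0),S,pts(mr2).mean(0)),pts(mr2).mean(0))
mk=mask(T['image'],(0,0,0),(180,255,110),(334,180,16,32));P=pts(mk);print('block',cv2.minAreaRect(onz(T,P,.056)[:,:2].astype(np.float32)),len(P))
my=mask(S['image'],(18,90,60),(35,255,255),(305,155,40,20));P=pts(my);print('lip px',P.mean(0),np.ptp(P,axis=0),onz(S,[P.mean(0)],.068))
# hi-res crop data
print(T['image'][196,334:356].tolist())
E
```

```text
bar handle [0.5354 0.3271] [-0.9979  0.0643] 0.09395330054235719 0.026241142455695903
tri handle (array([0.5352, 0.3282, 0.0117]), np.float64(0.0011857124253580528))
shaft px [245. 266.] [237. 227.] 244
tip top px [245.3333 265.6667] [[0.3555 0.3035 0.012 ]]
tip side [379.5 275.5] 562 [[0.3655 0.2945 0.012 ]] (array([0.3607, 0.3021, 0.0219]), np.float64(0.008962670954055915))
foot ((0.5944607257843018, -0.17787297070026398), (0.25520169734954834, 0.18487507104873657), 86.65538787841797)
[[ 0.4947 -0.2999]
 [ 0.6793 -0.3106]
 [ 0.6942 -0.0559]
 [ 0.5096 -0.0451]]
clamp [ 0.5889 -0.2695] [-0.1605 -0.987 ] 0.07452622565337362 0.013469432092974354 [422.1034 197.8391]
tri clamp (array([ 0.5906, -0.2715,  0.1122]), np.float64(0.0015183431792051255)) [343.1667 121.0833]
block ((0.5901998281478882, -0.022006485611200333), (0.08731640130281448, 0.0400974303483963), 0.7638485431671143) 238
lip px [321. 166.] [0. 0.] [[ 0.6085 -0.0429  0.068 ]]
[[153, 123, 86], [153, 125, 86], [150, 121, 83], [115, 90, 63], [51, 35, 23], [44, 23, 10], [51, 30, 22], [61, 50, 49], [90, 86, 91], [113, 109, 115], [114, 110, 116], [99, 94, 98], [59, 45, 42], [47, 24, 11], [73, 49, 32], [91, 71, 49], [51, 45, 43], [80, 81, 84], [144, 146, 150], [153, 156, 160], [150, 151, 156], [151, 153, 156]]
```

```bash
python3 - <<'E'
from meas import *
np.set_printoptions(precision=3,suppress=True)
C=np.array([.590,-.2705])
for y0 in(-.161,-.161+np.pi):
    for d in(0,-.75,-1.45,-1.55):
        q=bot.solve_ik([*C,.092],down(y0+d)); print(y0,d,None if q is None else np.array(q))
F=np.array([.6025,-.0465]);fy=np.array([.0585,.998])
for y0 in(-.0585,-.0585+np.pi): print('place',bot.solve_ik([*(F+.13*fy),.1],down(y0)))
for y0 in(np.pi/2-.064,-np.pi/2-.064): print('pick',bot.solve_ik([.505,.329,.005],down(y0)))
T,S=snap('top'),snap('side')
print('tip',tri(T,[235.6,263],S,[378,290]))
E
```

```text
-0.161 0 [ 0.627  0.45  -0.345  1.6    0.164  1.12   0.081]
-0.161 -0.75 [ 0.545  0.438 -0.238  1.605  0.112  1.112 -0.632]
-0.161 -1.45 [ 0.497  0.432 -0.175  1.608  0.082  1.109 -1.31 ]
-0.161 -1.55 [ 0.489  0.432 -0.165  1.608  0.077  1.108 -1.406]
2.980592653589793 0 [-0.447  0.757  1.211  1.656 -0.74   1.263 -2.386]
2.980592653589793 -0.75 [ 1.125  0.69  -1.098  1.574  0.634  1.274  2.158]
2.980592653589793 -1.45 [ 0.758  0.479 -0.522  1.593  0.256  1.138  1.708]
2.980592653589793 -1.55 [ 0.746  0.476 -0.505  1.594  0.247  1.136  1.614]
place [ 0.339  0.446 -0.694  1.666  0.308  1.142 -0.496]
place [ 0.601  0.606 -1.096  1.654  0.566  1.236  2.467]
pick [ 0.063  0.636 -0.928  1.76   0.582  1.046  0.43 ]
pick [-0.994  0.468  0.426  1.816 -0.239  0.908 -2.096]
tip (array([0.363, 0.337, 0.011]), np.float64(0.001359598989370763))
```

The bar tip triangulates to (0.363, 0.337, 0.011), which matches the handle plus 172 mm, so the bar is lying flat. Next is the clamp.

```bash
python3 - <<'E'
from meas import *
np.set_printoptions(precision=3,suppress=True)
C=[.590,-.2705]; y0=-.161
bot.set_gripper(.06,15)
bot.move_pose([*C,.20],down(y0)); print(bot.get_time_s())
hit=bot.servo_line([*C,.093],feed=.1,stop_force=10); print('hit',hit,bot.get_tool_pos())
if not hit:
    bot.set_gripper(0.0,15); print('w',bot.get_grip_width(),bot.get_wrist_force())
    for d in np.linspace(0,-1.5,7)[1:]:
        bot.servo_line([*C,.093],down(y0+d),feed=.1)
        print(d,bot.get_wrist_force(),bot.get_moment()[2],bot.get_time_s())
    bot.set_gripper(.06); bot.servo_line([*C,.2],feed=.2)
    bot.move_pose([.50,.12,.30],down(-1.635))
print(bot.get_time_s()); snap('top','top1.png'); s=snap('side','side1.png')
im=cv2.imread('pics/top1.png');si=cv2.imread('pics/side1.png')
c=lambda i,x,y:cv2.resize(i[y:y+90,x:x+120],(400,300),interpolation=cv2.INTER_CUBIC)
cv2.imwrite('pics/crop2.png',np.hstack([c(im,330,155),c(si,280,105)]))
E
```

```text
2.8333
hit False [ 0.591 -0.271  0.094]
w 0.029048490956810575 [-4.918  1.708  3.487]
-0.25 [-1.613  0.486  0.57 ] -0.0690757516123843 5.0917
-0.5 [ 3.105 -2.983 -2.339] -0.032181675573010174 5.4917
-0.75 [ 6.648 -6.099 -4.569] -0.03602176454939594 5.8917
-1.0 [ 8.9   -8.475 -7.654] -0.06093102143984252 6.2917
-1.25 [ 10.122 -11.513  -9.553] -0.0677256916311608 6.6917
-1.5 [ 11.221 -13.078 -10.514] -0.042496577487179624 7.0917
10.125
```

View pics/crop2.png

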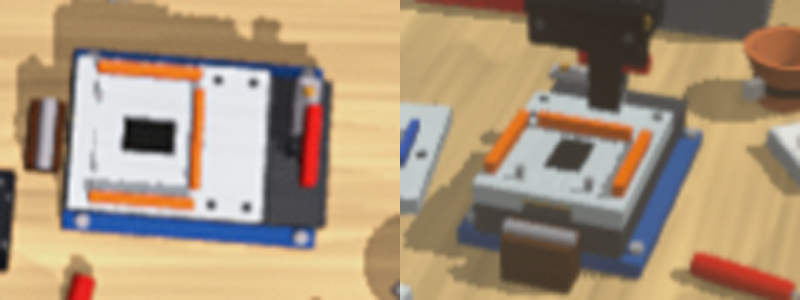

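The strap now points to fixture +x and is clear of the plate. The crest stripe is at top px (343.8,195.2) and side px (322,175.2), and the yellow lip is at side px (323.8,166.8).

```bash
python3 - <<'E'
from meas import *
np.set_printoptions(precision=4,suppress=True)
T,S=snap('top'),snap('side')
g=T['image'].astype(float)
# crest stripe centre per row: low-saturation brightish inside block columns
P=[]
for r in range(186,205):
    a=g[r,339:349]; w=np.clip(a[:,2]-45,0,None)*(np.ptp(a,axis=1)<16); 
    if w.sum()>60: P.append([339+(w*np.arange(10)).sum()/w.sum(),r])
W=onz(T,P,.058)[:,:2]; print('crest',len(P),W.min(0),W.max(0),W.mean(0),'slope',np.polyfit(W[:,0],W[:,1],1)[0])
print('tri crest',tri(T,[343.8,195.2],S,[322,175.2]))
print('lip',onz(S,[[323.8,166.8],[321,166]],.068))
h=cv2.cvtColor(S['image'],cv2.COLOR_RGB2HSV)
for r in range(164,171): print(r,[tuple(int(v) for v in h[r,c]) for c in range(312,336,2)])
# foot again w/ unshadowed view
m=cv2.inRange(cv2.cvtColor(T['image'],cv2.COLOR_RGB2HSV),*BLU);o=np.zeros_like(m);o[164:232,345:435]=m[164:232,345:435]
hh=cv2.convexHull(pts(o).astype(np.float32).reshape(-1,1,2)).reshape(-1,2)
print(cv2.boxPoints(cv2.minAreaRect(onz(T,hh,.02)[:,:2].astype(np.float32))))
F=np.array([.6025,-.0465]);fy=np.array([.0585,.998])
print(proj(S,[[*F,.068],[*(F+.029*fy),.06]]),proj(T,[[*F,.078],[*(F+.029*fy),.06]]))
E
```

```text
crest 19 [ 0.5695 -0.0257] [ 0.6301 -0.0212] [ 0.5998 -0.0237] slope -0.06674079635257384
tri crest (array([ 0.6004, -0.0253,  0.0461]), np.float64(0.00015672762770569805))
lip [[ 0.5988 -0.0409  0.068 ]
 [ 0.6085 -0.0429  0.068 ]]
164 [(60, 4, 117), (50, 7, 116), (25, 26, 116), (25, 37, 118), (30, 19, 121), (60, 6, 132), (75, 7, 146), (90, 9, 169), (90, 9, 176), (86, 11, 189), (87, 12, 198), (90, 10, 199)]
165 [(60, 2, 116), (60, 4, 117), (26, 34, 111), (22, 76, 104), (23, 68, 109), (24, 43, 113), (25, 26, 118), (50, 6, 124), (70, 6, 135), (80, 10, 156), (81, 11, 170), (90, 9, 178)]
166 [(45, 4, 115), (70, 7, 116), (24, 12, 104), (19, 45, 79), (21, 86, 89), (21, 88, 96), (23, 59, 103), (21, 48, 111), (21, 46, 117), (30, 17, 119), (68, 8, 126), (78, 9, 139)]
167 [(30, 8, 97), (30, 8, 102), (30, 11, 94), (15, 35, 73), (20, 42, 73), (18, 45, 74), (22, 61, 80), (20, 92, 94), (22, 98, 102), (23, 56, 105), (53, 9, 117), (60, 4, 118)]
168 [(17, 31, 73), (17, 22, 81), (17, 22, 80), (18, 36, 71), (18, 35, 72), (17, 32, 71), (19, 39, 72), (17, 48, 75), (20, 50, 76), (22, 58, 84), (40, 7, 114), (60, 7, 117)]
169 [(18, 35, 73), (19, 40, 71), (20, 43, 71), (19, 41, 69), (19, 40, 70), (16, 40, 70), (15, 36, 71), (18, 35, 72), (18, 36, 71), (18, 34, 76), (40, 7, 113), (60, 7, 116)]
170 [(12, 12, 104), (13, 52, 94), (15, 55, 83), (16, 45, 74), (16, 40, 70), (18, 46, 67), (16, 40, 70), (16, 40, 70), (18, 36, 70), (20, 31, 75), (30, 7, 108), (50, 7, 114)]
[[ 0.4947 -0.2999]
 [ 0.6795 -0.3107]
 [ 0.6944 -0.0559]
 [ 0.5096 -0.0451]]
[[323.1353 165.6562]
 [320.1296 172.7732]] [[350.9805 193.6101]
 [341.8135 193.5642]]
```

The lip centre comes out at about (0.601, -0.048), and the crest at (0.600, -0.023), 25 mm outside it, which fits the given range. Fixture yaw is about -3.4°. Next I pick up the bar and move it to the staging pose.

```bash
cat > bar.py <<'E'
from meas import *
F=np.array([.601,-.048]);fy=np.array([.0585,.9983]);CR=.025
def frame(th):
    d=np.r_[-np.cos(th)*fy,-np.sin(th)]; n=np.array([0,0,1.])-d[2]*d; n/=np.linalg.norm(n); return d,n
def tool(th,tip,back=.145,dz=.008):
    d,n=frame(th); z=-n; y=np.cross(n,d); x=np.cross(y,z)
    return tip-back*d-n*dz, R.from_matrix(np.c_[x,y,z]).as_rotvec()
def tip_on_crest(th,ins=.015,gap=0.):
    d,n=frame(th); c=np.r_[F+CR*fy,.060]; return c+n*(.005+gap)+d*(CR+ins)
E
python3 - <<'E'
from bar import *
np.set_printoptions(precision=4,suppress=True)
th=np.radians(7); tip=tip_on_crest(th,gap=.0015); d,n=frame(th); print('tip',tip,'y',R.from_rotvec(tool(th,tip)[1]).as_matrix()[:,1])
for th2 in(7,2): print(bot.solve_ik(*tool(np.radians(th2),tip_on_crest(np.radians(th2)))))
G=[.508,.3293]; o=down(-1.6348)
bot.set_gripper(.06,40)
bot.move_pose([*G,.12],o)
hit=bot.servo_line([*G,.004],feed=.1,stop_force=10); print('hit',hit,bot.get_tool_pos())
if not hit:
    bot.set_gripper(0,40); print('w',bot.get_grip_width(),bot.get_finger_force())
    bot.servo_line([*G,.15],feed=.12); print('w',bot.get_grip_width(),bot.get_wrist_force(),bot.get_moment())
    p,r=tool(th,tip-.06*d); bot.move_pose(p+[0,0,.06],r); bot.servo_line(p,feed=.1)
print(bot.get_time_s(),bot.get_tool_pos(),p)
T=snap('top','top2.png');S=snap('side','side2.png')
print('expected tip px',proj(T,[tip-.06*d]),proj(S,[tip-.06*d]))
c=lambda i,x,y:cv2.resize(cv2.imread(i)[y:y+90,x:x+120],(400,300),interpolation=cv2.INTER_CUBIC)
cv2.imwrite('pics/crop3.png',np.hstack([c('pics/top2.png',280,155),c('pics/side2.png',260,125)]))
E
```

```text
tip [ 0.6001 -0.0635  0.0616] y [ 0.9983 -0.0585  0.    ]
[ 0.1323  0.3953 -0.326   1.7311  0.0055  1.0065 -0.2298]
[ 0.088   0.4129 -0.3387  1.7236  0.1177  1.0195 -0.3434]
hit False [0.5084 0.3297 0.0047]
w 0.025751418684849627 39.99861001968384
w 0.025743938505043074 [-0.4929 -0.3431 -4.2305] [-0.0236 -0.0639  0.0151]
17.45 [0.6124 0.1409 0.0791] [0.6121 0.1406 0.0786]
expected tip px [[337.8998 193.3312]] [[319.0985 172.9056]]
```

View pics/crop3.png

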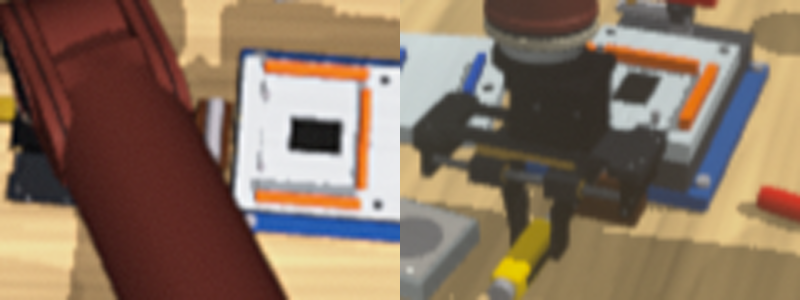

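The arm hides the tip in both views: the bar is held at side crop (525,260) and the block is untouched. I'll insert along the bar's axis with a force guard, lower it onto the crest, and check.

```bash
python3 - <<'E'
from bar import *
np.set_printoptions(precision=4,suppress=True)
th=np.radians(7); tip=tip_on_crest(th,gap=.0015)
f0=np.array(bot.get_wrist_force())
p,r=tool(th,tip); hit=bot.servo_line(p,feed=.04,stop_force=7)
print('hit',hit,np.array(bot.get_tool_pos())-p,np.array(bot.get_wrist_force())-f0)
if not hit:
    for a in(5,3,1.5):
        t=np.radians(a); p,r=tool(t,tip_on_crest(t,gap=.0005)); h=bot.servo_line(p,r,feed=.05,stop_force=15)
        print(a,h,np.array(bot.get_tool_pos())-p,np.array(bot.get_wrist_force())-f0,bot.get_moment())
        if h: break
print(bot.get_time_s())
S=snap('side','side3.png')
cv2.imwrite('pics/crop4.png',cv2.resize(cv2.imread('pics/side3.png')[125:215,260:380],(800,600),interpolation=cv2.INTER_CUBIC))
E
```

```text
hit False [-0.      0.0004  0.    ] [-0.2893  0.5602 -0.9009]
5 False [-0.0003  0.0013 -0.    ] [-0.5881  1.7477  0.2442] [-0.1342 -0.0934  0.0239]
3 False [-0.0002  0.0009  0.0001] [-0.9297  1.2408 -0.3157] [-0.1095 -0.0736  0.0038]
1.5 False [-0.0001  0.0004  0.    ] [ 0.8442  0.8217 -0.5592] [-0.0893 -0.1335 -0.0249]
19.95
```

View pics/crop4.png

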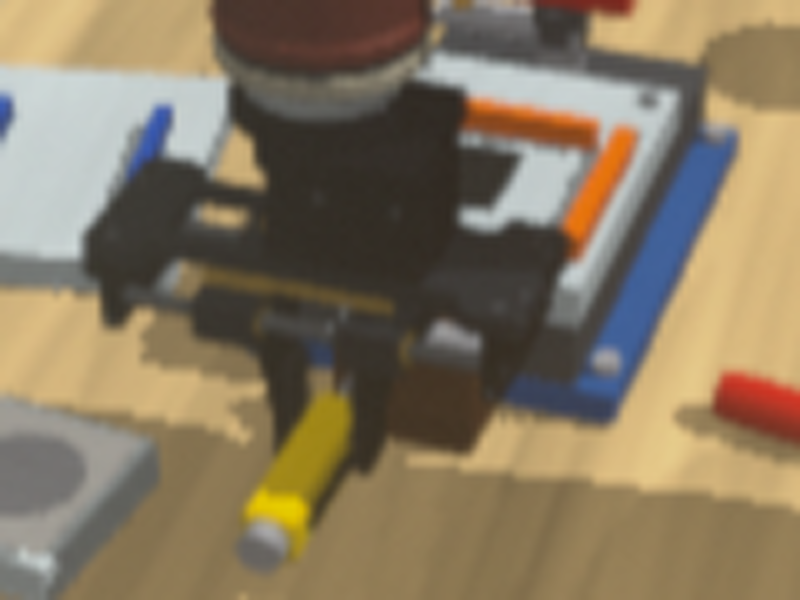

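The bar slid in with no contact force. It is aligned with the block, and the block hasn't moved. I'll release, back off and look.

```bash
python3 - <<'E'
from bar import *
np.set_printoptions(precision=4,suppress=True)
p=np.array(bot.get_tool_pos())
bot.set_gripper(.05); bot.servo_line(p+[0,0,.1],feed=.15); bot.set_gripper(0)
bot.move_pose([.48,.22,.26],down(-.0585)); print(bot.get_time_s())
T=snap('top','top4.png');S=snap('side','side4.png')
c=lambda i,x,y:cv2.resize(cv2.imread(i)[y:y+90,x:x+120],(400,300),interpolation=cv2.INTER_CUBIC)
cv2.imwrite('pics/crop5.png',np.hstack([c('pics/top4.png',280,155),c('pics/side4.png',260,125)]))
m=mask(T['image'],*YEL,(270,170,80,50));s=mask(S['image'],*YEL,(260,130,120,110))
print(pca(onz(T,pts(m),.07)[:,:2]),tri(T,pts(m).mean(0),S,pts(s).mean(0)))
E
```

```text
23.4667
(array([0.6106, 0.1084]), array([-0.0564, -0.9984]), np.float64(0.09013343319124352), np.float64(0.024761456582420613)) (array([0.6116, 0.1087, 0.0623]), np.float64(0.0001722696839598109))
```

View pics/crop5.png

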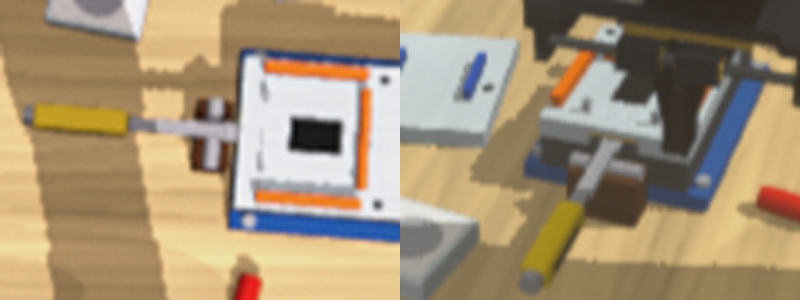

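The bar lies centred over the block with its tip in the notch: the measured handle centre puts the tip about 15 mm inside the lip. Now I push the handle down.

```bash
python3 - <<'E'
from bar import *
np.set_printoptions(precision=4,suppress=True)
E=np.array([.6128,.1405]); o=down(-.0585)
bot.move_pose([*E,.13],o)
hit=bot.servo_line([*E,.055],feed=.05,stop_force=3); z0=bot.get_tool_pos()[2]; print('contact',hit,z0,bot.get_wrist_force())
if hit and .065<z0<.085:
    for dz in(.01,.02,.028,.034,.039):
        h=bot.servo_line([*E,z0-dz],feed=.04,stop_force=45); bot.hold(.1)
        print(dz,h,bot.get_tool_pos()[2],bot.get_wrist_force(),bot.get_time_s())
        if h: break
    bot.servo_line([*E,.15],feed=.12)
    bot.move_pose([.48,.25,.28],o)
print(bot.get_time_s())
T=snap('top','top5.png');S=snap('side','side5.png')
c=lambda i,x,y:cv2.resize(cv2.imread(i)[y:y+90,x:x+120],(400,300),interpolation=cv2.INTER_CUBIC)
cv2.imwrite('pics/crop6.png',np.vstack([np.hstack([c('pics/top5.png',280,155),c('pics/side5.png',260,125)]),np.hstack([c('pics/top4.png',280,155),c('pics/side4.png',260,125)])]))
E
```

```text
contact True 0.07115434154206135 [-0.3886 -0.1623  5.5614]
0.01 False 0.06232744121278388 [-1.6027 -1.3594  9.9743] 25.9667
0.02 False 0.052410539354437985 [-1.1649 -3.4403 11.4715] 26.4667
0.028 False 0.04447730772884085 [-1.7997 -6.5221 13.3174] 26.9167
0.034 False 0.03862435277272265 [-1.9323 -6.3926 14.8789] 27.3167
0.039 False 0.03375295516734028 [-2.1763 -6.978  15.2914] 27.6917
29.6917
```

View pics/crop6.png

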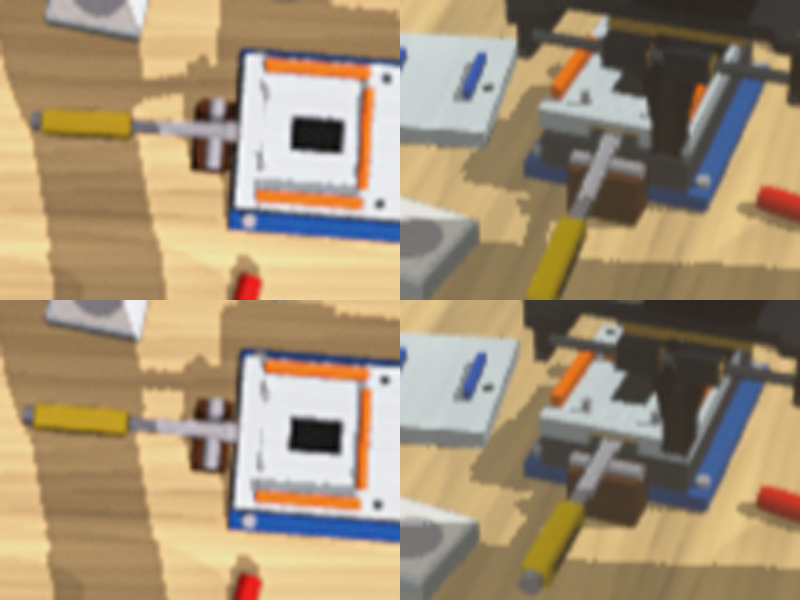

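The bar is still in the notch over the block, which hasn't moved. The plate edge looks higher, with a larger gap in the upper-right crop. I'll put a number on the lift.

```bash
python3 - <<'E'
from bar import *
np.set_printoptions(precision=3,suppress=True)
T,S=snap('top'),snap('side')
a=cv2.imread('pics/side4.png',0).astype(float);b=cv2.imread('pics/side5.png',0).astype(float)
P=proj(S,[[*F,.078],[*F,.084],[*F,.088]]);print('px for 6,10mm',P[1]-P[0],P[2]-P[0])
# front top/bottom edges of plate, columns 303..312 : subpixel row shift by profile matching
for c0,c1 in((303,308),(308,313),(303,313)):
    A=a[145:172,c0:c1];best=[]
    rows=np.arange(150,170)
    for s in np.arange(-5,2,.1):
        sh=np.array([np.interp(rows+s,np.arange(400),b[:,c]) for c in range(c0,c1)]).T
        best.append((np.abs(sh-a[150:170,c0:c1]).mean(),s))
    print(min(best))
for n in('4','5'):
    t=cv2.imread(f'pics/top{n}.png')[:,:,::-1].copy();s=cv2.imread(f'pics/side{n}.png')[:,:,::-1].copy()
    m=mask(t,*YEL,(270,170,80,50));k=mask(s,*YEL,(260,130,120,120));print(tri(T,pts(m).mean(0),S,pts(k).mean(0)))
E
```

```text
px for 6,10mm [-0.002 -1.596] [-0.003 -2.665]
(np.float64(5.351999999999996), np.float64(-2.1000000000000103))
(np.float64(3.360000000000011), np.float64(-2.4000000000000092))
(np.float64(4.576999999999978), np.float64(-2.20000000000001))
(array([0.612, 0.109, 0.062]), np.float64(0.0001722696839598109))
(array([0.611, 0.105, 0.035]), np.float64(0.0005752377588494076))
```

Two independent checks agree on a lift of about 8.3 mm: the plate edge shift, and the 27 mm handle drop × lever ratio. I'm handing the job in.

```bash
python3 -c "
from plant import bot
print(bot.get_time_s(),bot.close_job())"
```

```text
the job is handed in; nothing more can be done
29.8917 None
```

I swung the clamp strap clear of the plate and levered the plate up about 8 mm, as measured from the images. The bar was left resting in the notch over the unmoved block, and I handed the job in at 29.9 s; I didn't separately check the bystanders for movement.

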